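# Write a tag on the turning assembly table

## Task

With the blue tag reader from its charging pad in hand, push the rotary assembly table off anticlockwise (seen from above), calmly, at about a turn in five seconds, and let it run. While it turns by itself, untouched, keep the reader upright and close above the middle of the orange tag for four seconds without a break. Then stop the table with a nest, whichever comes, squarely at the yellow pointer, stand the reader back on its pad and let go, leaving the other things on the bench where they are.

Things in the scene. Friction and masses are not known exactly. Their poses are not given: they have to be found in the camera images.
- stand: Fixed stand of the rotary assembly table. Origin: on the bench, on the table's turning axis (vertical). Foot 240 x 240 mm. From it a yellow pointer bracket comes up just outside the disc's rim, on the stand's own +x side (away from the robot), 221 mm from the axis, 72 mm high. Place and yaw vary.
- park (a point): Park point at the yellow pointer: where the centre of a nest belongs at the end, any of the four, within 22 mm. Fixed, 128 mm from the axis on the line to the pointer, at the height of the nests' tops.
- turntable (a joint): Angle of the disc in rad, growing anticlockwise from above; starts anywhere, many turns. Grey disc 400 mm across, top at z = 60 mm, black rim, low hub. Turns freely: nominal inertia 0.054 kg m2 (0.65 to 1.5 times that), viscous drag 0.002 N m s, bearing friction 0.003 N m: from 1.25 rad/s it coasts some 10 s, slowing bit by bit. Faster than 2.2 rad/s counts as flung.
- tag (a point): Centre of the top (z = 63 mm) of the orange tag, a disc 36 mm across, 3 mm high, on the turntable 130 mm from its axis, midway between two nests; it turns with it. The three grey discs are not meant. The reader writes only from within 35 mm above, its centre within 15 mm of the tag's.
- nest0 (a point): Top centre (z = 90 mm, 128 mm from the table's axis) of the nest next ahead (anticlockwise) of the orange tag, 45 degrees on. Four brown nests 90 degrees apart, 76 x 76 mm, faces radial and tangential, z = 60 to 90 mm, each with a fixed cream cover up to z = 126 mm. Between two nests the reader's head meets the one ahead, or behind, 0.25 rad from the tag's middle: push or brake there.
- nest1 (a point): The same on the next nest, 90 degrees anticlockwise from nest0.
- nest2 (a point): The same on the nest opposite nest0.
- nest3 (a point): The same on the nest 90 degrees clockwise from nest0, just behind the orange tag.
- reader: Loose hand-held tag reader, 0.2 kg, upright on its pad. Origin: centre of its flat reading face (underside), z up. Round head 56 mm across, 32 mm high, with a rubber ring; cone to 42 mm; blue upright grip from 40 to 120 mm above the face, 32 mm along its x, 24 mm along its y: grip it from above across y, about 85 mm above the face.
- dock: Fixed black charging pad, 80 x 80 mm, flat, 14 mm high, left or right of the rotary table. Origin: centre of its underside on the bench. The reader starts on it and is stood back on it, centres within 35 mm.
- screwdriver: Bystander: screwdriver with a red handle, 160 mm long, lying on the bench, leave it alone.
- pliers: Bystander: pliers with yellow handles, about 155 mm long, 16 mm high, lying on the bench, leave them alone.
- screw_bin: Bystander: open black bin with screws, 100 x 75 mm, 35 mm high, leave it alone.
- white_tray: Bystander: open white tray, 120 x 90 mm, 30 mm high, leave it alone. It stands on the side of the rotary table where the pad is not.
Mind the look-alikes: they are no part of the job. What is meant by the reader is not pink or white, and is the larger of those in its own colour.

How it is judged (in metres and radians):
On the way:
1. table turning by itself anticlockwise (over 0.4 rad/s, touched by nothing), reader face within 15 mm sideways of the orange tag's centre, 2 to 35 mm above it, upright to 0.25 rad, for 4 s (horizontal distance between reader and tag below 0.015 m and z of reader in the frame of tag between 0.002 and 0.035 m and angle between reader's own z axis and vertical below 0.25 rad and velocity of joint turntable above 0.4 rad/s and contact force between turntable and anything else below 0.15 N), for 4 s.
At the end, for the whole second after the job is handed in: The table is at rest with the centre of one of its four nests within 22 mm of the park point at the yellow pointer; the reader stands upright and still on its charging pad, its centre within 35 mm of the pad's, released (horizontal distance between any of nest0, nest1, nest2, nest3 and park below 0.022 m and velocity of joint turntable between -0.03 and 0.03 rad/s and z of reader in the frame of dock between 0.01 and 0.02 m and horizontal distance between reader and dock below 0.035 m and angle between reader's own z axis and vertical below 0.1 rad and linear speed of reader below 0.02 m/s); the robot touches nothing.
It fails at once if the table is spun faster than 2.2 rad/s (velocity of joint turntable above 2.2 rad/s or velocity of joint turntable below -2.2 rad/s).
It fails at once if the reader falls over (tilted by more than 0.8 rad) (angle between reader's own z axis and vertical above 0.8 rad).
It fails at once if a bystander (screwdriver, pliers, screw bin, white tray) is moved by more than 30 mm (distance of any of screwdriver, pliers, screw_bin, white_tray from where it was at the start of the episode above 0.03 m).
It also fails if it takes over 67 s, if anything falls off the work surface, if the arm or the gripper's body presses on something with over 40 N, if the wrist force passes 120 N, or if a joint passes its speed limit or range.

## Robot

A 7-joint arm with a two-finger parallel gripper is mounted at the origin on the work surface. World frame = base frame: x ahead of the robot, y to its left, z up, the work surface at z = 0. Lengths are in mm, angles in degrees, forces in N, time in s.
With the tool pointing down it reaches from about 425 to 975 mm from the base axis. Payload 16.7 kg.
Tool frame: the origin (TCP) lies on the centre line of the jaws, within the pads' length; the fingertips stand 22 mm ahead of it and the grasp point (between the pads) lies 3 mm ahead of it; z points along the fingers, y is the line along which they close (so a half turn about z gives the same grasp; the last joint's range is limited). The gripper opens to 85 mm and grips with 20 to 120 N. Pads are 22 mm wide; open, the fingers measure 114 mm over their backs; the gripper's body (76 mm by 85 mm) begins 54 mm behind the grasp point. The pads swing forward as they close: fully open they stand 13 mm farther back than shut.
Start: joints at [-72.508, 24.414, 4.234, 92.017, -1.954, 63.644, -3.845], TCP at [296.516, 606.346, 253.302] pointing down, gripper open.
Joint ranges: [-163.25, 163.25], [-28.42, 122.38], [-70.27, 78.77], [12.13, 141.07], [-58.53, 238.53], [9.26, 117.41], [-156.51, 156.51]. Speed limits (degrees/s): [108.29, 108.29, 136.94, 136.94, 172.46, 172.46, 172.46].

## Interface

Orientations are given as a 3x3 rotation matrix whose columns are the frame's x, y, z axes.
In Python, from station import robot gives the robot as it stands. The module is installed in compiled form; this text tells all that it offers.
- The arm moves only by the shell command python3 -m creep 'ROWS' [OPENING] [FORCE]. ROWS is text: rows parted by semicolons, each of 6 numbers parted by spaces: the shift along the tool's x, y, z normalised to -1 to 1, where 1 is 40 mm, then the turn, a rotation vector about the tool's x, y, z normalised to -1 to 1, where 1 is 0.1 rad. In form: x y z ax ay az; .... A call has 1 to 8 rows; each row shifts and turns the commanded pose from where the row before left it, along the tool's axes as they then stand; what a row does not reach is not made up. A row lasts 1/10 s, in which the tool goes at most 50 mm and 8.59 degrees, less where a joint would pass 70% of its speed; a pose out of reach is approached as far as the arm can. A call with a number of a shift or a turn outside -1 to 1 is refused whole. A call with a gripper value outside its range is refused whole. OPENING is the opening, from 0 (shut) to 1 (fully open), set as the call begins (- or left out, the last holds). The fingers move at their own pace and stop on an object; FORCE is the grip in N (left out, the last holds). Time passes only in rows, so rows that do not move let the fingers close. It gives the time, the measured TCP pose, the force, the opening and the grip force at its end, in the units of the state.
- robot.state(): the state, without advancing time (a new reading comes with each control period).
- robot.get_image(name): name is "scene" or "top"; returns (picture, depth): 400x640x3 uint8, blue, green, red; 400x640 float32, mm along the optical axis (not along the pixel's ray), 0 where there is no reading.
- robot.get_calibration(name): a dict with "mtx" (3x3 intrinsics, pixels), "R" (3x3) and "t" (3): a world point X has camera coordinates R X + t. Camera axes: x right, y down, z forward; pixel columns grow to the right and rows downward; lengths in mm; the calibration is good to about 2 mm. A picture is of the moment at which its call begins. get_calibration takes no time and is no camera call.
- robot.job_done(): hands the job in; it is judged then, once.
Trained networks look in the newest picture that a camera, given by its name, has taken for a name from the list of things; names that differ only in an ending like _2 or _b are one class to them, and where a whole thing is asked for, a point or a joint stands for the part that bears it (a point fixed in the world has none). Each returns a list of dicts, best first, with "score" (0 to 1); they miss things now and then, are a little off and sometimes report something else, mostly with a low value. They report only what shows in the picture. A call takes as long as a camera call. They do not tell look-alikes from the thing itself.
- robot.spot_in(label, camera): "centre" ([column, row] in pixels, amid what is visible of it).
The state is a dict: "clock": time; "joint_positions": joint angles; "qvel": joint speeds; "effort": joint torques, N m; "tcp_pos": TCP position; "tool_rot": TCP orientation; "contact_force": force on the tool from outside, world axes, zero at the start; "torque": the same for the moment, N m; "opening": finger opening in mm; "grasp_force": force on a finger pad.
Only numpy, scipy, OpenCV 4.12 (cv2) and the standard library are available. Lean on these libraries where they do the work, as an engineer would, in place of code of your own. Each camera call takes 0.05 s, during which the arm holds its last target. There are 200 camera calls.

## Working session

There is one attempt and no reset: what is moved stays moved. The work goes in short steps, Python scripts to look and compute and a shell command to move; the robot and the scene stay as the last step left them, time stands still between calls to the robot, and variables do not carry over. Pictures are saved under pics/ and viewed, at most 10 in all, crops included, and the job is handed in when it is done.

```bash
mkdir -p pics
cat > h.py <<'E'
import numpy as np, cv2
from station import robot
def cal(c):
    k=robot.get_calibration(c); return np.array(k["mtx"]),np.array(k["R"]),np.array(k["t"]).ravel()
def at_z(c,uv,z):
    K,R,t=cal(c); d=R.T@np.linalg.solve(K,[uv[0],uv[1],1.]); o=-R.T@t
    return o+d*(z-o[2])/d[2]
def proj(c,X):
    K,R,t=cal(c); p=K@(R@np.array(X,float)+t); return p[:2]/p[2]
def cloud(c,D):
    K,R,t=cal(c); v,u=np.indices(D.shape); P=np.stack([u*D,v*D,D],-1)@np.linalg.inv(K).T
    return (P-t)@R
E
python3 - <<'E'
from h import *
for c in("scene","top"):
    im,D=robot.get_image(c); cv2.imwrite(f"pics/{c}0.png",im); np.save(f"{c}0.npy",D)
    K,R,t=cal(c); print(c,K.round(1).tolist(),R.round(3).tolist(),(-R.T@t).round())
    for l in("reader","dock","stand","tag","turntable","nest0","screwdriver","pliers","screw_bin","white_tray"):
        for r in robot.spot_in(l,c)[:4]:
            u=r["centre"]; z=D[int(u[1]),int(u[0])]
            print(l,round(r["score"],2),np.round(u),cloud(c,D)[int(u[1]),int(u[0])].round())
print(robot.state())
E
```

```text
scene [[364.0, 0.0, 318.8], [0.0, 364.0, 202.2], [0.0, 0.0, 1.0]] [[-0.772, 0.636, -0.005], [0.401, 0.481, -0.78], [-0.494, -0.604, -0.626]] [941. 555. 640.]
reader 0.97 [422. 296.] [523. 349.  74.]
reader 0.91 [453. 277.] [418. 352.  48.]
reader 0.87 [387. 330.] [622. 352.  65.]
reader 0.8 [479. 336.] [492. 458.  44.]
dock 0.88 [425. 320.] [522. 368.  14.]
stand 0.66 [284. 228.] [644.  73. 124.]
tag 0.64 [283. 223.] [636.  63. 127.]
turntable 0.61 [282. 225.] [642.  68. 128.]
nest0 0.68 [285. 224.] [638.  69. 127.]
screwdriver 0.63 [308. 159.] [ 339. -240.   18.]
pliers 0.84 [188. 184.] [ 684. -387.   -2.]
pliers 0.72 [282. 226.] [645.  71. 126.]
screw_bin 0.67 [436. 246.] [334. 256.   9.]
white_tray 0.8 [252. 160.] [ 463. -382.   -0.]
top [[427.5, 0.0, 319.4], [0.0, 427.5, 202.5], [0.0, 0.0, 1.0]] [[-0.018, -1.0, -0.001], [-0.988, 0.018, -0.151], [0.151, -0.002, -0.989]] [ 305.   12. 1442.]
reader 0.82 [222. 178.] [600. 329.  74.]
reader 0.7 [226. 212.] [492. 318.  45.]
reader 0.68 [184. 216.] [477. 445.  78.]
reader 0.68 [218. 240.] [399. 340.  68.]
dock 0.6 [227. 213.] [492. 318.
[... 683 characters left out ...]
-3.84443012]), 'qvel': array([ 0.0505903 , -0.04119606, -0.08765887,  0.04911448, -0.01098292,
        0.01617153,  0.069167  ]), 'effort': array([-1.93538734e-03, -9.49519801e+01,  3.75755578e+00, -4.63897562e+01,
        1.91174867e-02,  2.47865362e-03,  4.89129684e-05]), 'tcp_pos': array([296.50985871, 606.33047607, 253.3202532 ]), 'tool_rot': array([[-8.98336969e-01,  4.39307056e-01, -3.26786161e-05],
       [ 4.39307057e-01,  8.98336967e-01, -5.05437968e-05],
       [ 7.15216233e-06, -5.97613079e-05, -9.99999998e-01]]), 'contact_force': array([1.09445537, 0.31965725, 0.0246674 ]), 'torque': array([-0.04526606,  0.03509827, -0.00436778]), 'grasp_force': 0.0, 'opening': 85.53820150409561}
```

View pics/top0.png

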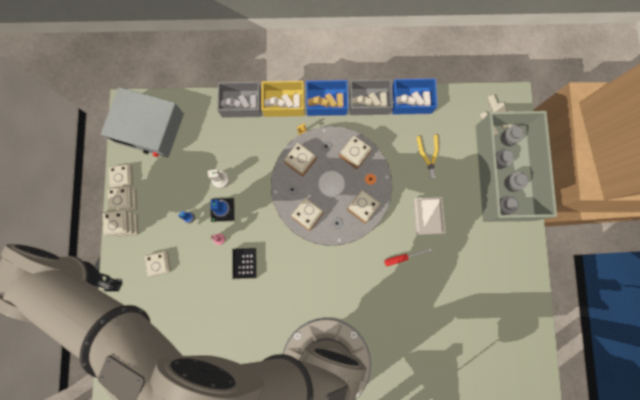

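View pics/scene0.png

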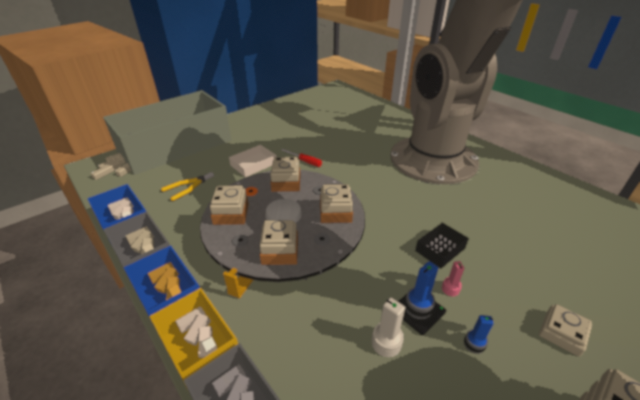

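The top picture shows the look-alikes: large blue reader on the black pad at (220,209), small blue one at (187,216), white one at (218,178) and pink one at (218,239). I choose the large blue one on the pad. The orange tag is at (371,179) and the yellow pointer at (302,127).

Run:
```python
from h import *
from scipy.optimize import least_squares
im=cv2.imread("pics/top0.png"); sc=cv2.imread("pics/scene0.png")
D=np.load("top0.npy"); P=cloud("top",D)
K,R,t=cal("top"); v,u=np.indices(D.shape)
def plane(z):
    o=-R.T@t; d=np.stack([u,v,np.ones_like(u)],-1)@np.linalg.inv(K).T@R; return o+d*((z-o[2])/d[...,2])[...,None]
print("bench z",np.median(P[300:330,250:270,2]),"disc z",np.median(P[205:215,270:290,2]), np.median(P[222:232,325:340,2]))
hsv=cv2.cvtColor(im,cv2.COLOR_BGR2HSV)
# disc: non-green pixels flood -> use saturation low
A=plane(60); 
m=((hsv[...,1]<30)&(np.hypot(A[...,0]-580,A[...,1]+30)<260)).astype(np.uint8)
n,l,s,_=cv2.connectedComponentsWithStats(m); k=1+np.argmax(s[1:,4]); c=max(cv2.findContours((l==k).astype(np.uint8),0,1)[0],key=cv2.contourArea)[:,0]
X=A[c[:,1],c[:,0],:2]
f=least_squares(lambda p:np.hypot(*(X-p[:2]).T)-p[2],[580,-30,200],loss="soft_l1",f_scale=3); print("disc",f.x,s[k])
def col(lo,hi,z,box,im=im):
    h=cv2.cvtColor(im,cv2.COLOR_BGR2HSV); mm=cv2.inRange(h,lo,hi); b=np.zeros_like(mm); x0,y0,x1,y1=box; b[y0:y1,x0:x1]=mm[y0:y1,x0:x1]
    w=np.argwhere(b)[:,::-1]; return w.mean(0),len(w)
for n,lo,hi,z,b in[("tag",(3,120,80),(18,255,255),63,(360,168,382,190)),("ptr",(10,130,80),(35,255,255),72,(290,117,314,136)),("blue",(100,130,40),(125,255,255),134,(205,192,236,225))]:
    w,k=col(lo,hi,z,b); print(n,w,k,at_z("top",w,z).round(1))
w,k=col((3,120,80),(18,255,255),63,(240,180,262,198),sc);print("tag scene",w,k,at_z("scene",w,63))
w,k=col((10,130,80),(35,255,255),72,(220,262,250,300),sc);print("ptr scene",w,k,at_z("scene",w,45))
h=cv2.cvtColor(im,cv2.COLOR_BGR2HSV)
for z in(126,):
    q=plane(z); m=((h[...,2]>150)&(h[...,1]<70)&(np.hypot(q[...,0]-580,q[...,1]+30)<190)).astype(np.uint8)
    m2=((P[...,2]>100)&(np.hypot(P[...,0]-580,P[...,1]+30)<200)).astype(np.uint8)
    n,l,s,cc=cv2.connectedComponentsWithStats(m2)
    for i in range(1,n):
        if s[i,4]>60: print("nest",cc[i],s[i,4],at_z("top",cc[i],126).round(1))
a=cv2.resize(im[150:270,160:270],None,fx=5,fy=5,interpolation=2)[:, :440]
b=cv2.resize(sc[250:370,360:500],None,fx=4,fy=4,interpolation=2)
a=cv2.resize(im[160:256,170:260],None,fx=4,fy=5); 
o=np.zeros((600,780,3),np.uint8); o[:480,:360]=a; b=cv2.resize(sc[250:370,370:475],None,fx=4,fy=4); o[:480,360:780]=b
cv2.imwrite("pics/crop.png",o)
Ds=np.load("scene0.npy"); Q=cloud("scene",Ds); hs=cv2.cvtColor(sc,cv2.COLOR_BGR2HSV)
mb=(cv2.inRange(hs,(100,130,40),(125,255,255))>0); mb[:, :400]=0; mb[:,445:]=0
q=Q[mb]; q=q[(q[:,2]>60)&(q[:,2]<145)]; print("scene blue",len(q),q.min(0),q.max(0),np.median(q,0))
w=np.argwhere(mb)[:,::-1]; rr=w[w[:,1]<w[:,1].min()+4].mean(0); print("top of grip px",rr,at_z("scene",rr,132))
dk=(hs[...,2]<60)&(np.abs(Q[...,2]-14)<7)&(np.hypot(Q[...,0]-500,Q[...,1]-330)<80)
q=Q[dk];print("pad scene",len(q),q.min(0),q.max(0), cv2.minAreaRect(q[:,:2].astype(np.float32)))
A=plane(14); dk=(h[...,2]<60)&(np.hypot(A[...,0]-500,A[...,1]-330)<60); q=A[dk]; print("pad top",len(q),q.min(0),q.max(0),cv2.minAreaRect(q[:,:2].astype(np.float32)))
```

```text
bench z -0.16401048758854858 disc z 58.120694820022905 61.30725411303868
disc [575.84046692 -30.44015669 196.44192668] [ 271  126  121  119 8130]
tag [370.11111111 178.72222222] 90 [ 591.4 -159.    63. ]
ptr [301.32075472 128.62264151] 53 [763.8  64.9  72. ]
blue [218.38461538 206.70414201] 169 [497.  321.8 134. ]
tag scene [251.05208333 191.07291667] 96 [ 593.04011235 -152.232998     63.        ]
ptr scene [235.29230769 282.88076923] 520 [770.85077777  75.16587707  45.        ]
nest [355.55533597 150.09486166] 506 [ 671.8 -108.3  126. ]
nest [299.75342466 157.36203523] 511 [651.3  68.9 126. ]
nest [363.85578748 205.20113852] 527 [ 494.7 -128.7  126. ]
nest [307.         212.76136364] 528 [474.2  48.4 126. ]
scene blue 521 [491.76874318 329.48596614  60.44866782] [525.91717635 352.00156312 134.60844142] [521.97309608 345.3916929  107.09602769]
top of grip px [429.77777778 263.92592593] [498.77179919 335.2466158  132.        ]
pad scene 554 [468.81044599 301.80314746   7.03900121] [548.36218801 382.19164276  20.95116397] ((509.3912658691406, 341.74713134765625), (79.20829010009766, 79.67536926269531), 2.8233330249786377)
pad top 179 [469.61986408 300.39885217  14.        ] [540.59170222 374.67078941  14.        ] ((505.1888732910156, 337.7900085449219), (70.64889526367188, 74.04090118408203), 0.7062850594520569)
```

View pics/crop.png

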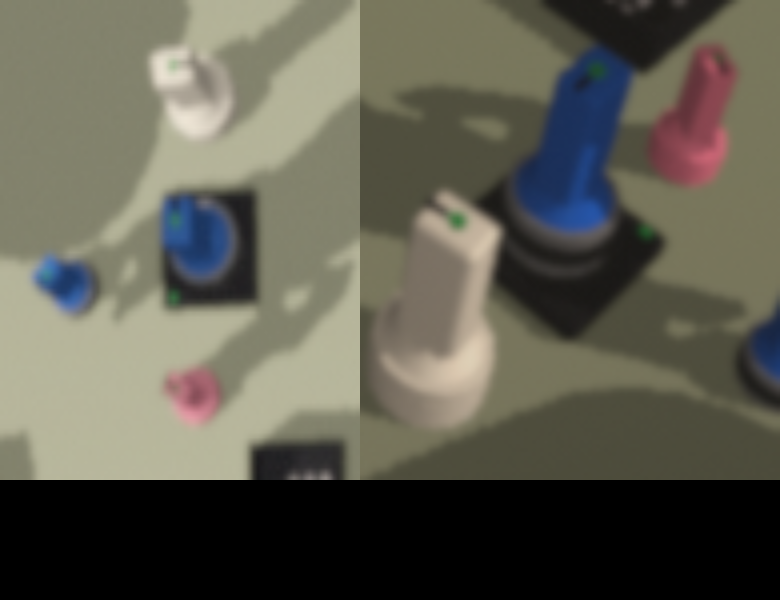

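The crop confirms the choice: the large blue reader, upright on the black pad with its grip's long side along world x. The smaller blue one stands beside it, and the white and pink ones are apart. The pad is at about (508,340) and the disc axis at about (574,-29).

```bash
python3 -m creep '0 0 0 0 0 -0.912;0 0 0 0 0 -0.912;0 0 0 0 0 -0.912;0 0 0 0 0 -0.912;0 0 0 0 0 -0.912;-0.59 -0.74 0 0 0 0;-0.59 -0.74 0 0 0 0;-0.59 -0.74 0 0 0 0' 1 && python3 -m creep '-0.59 -0.74 0 0 0 0;-0.59 -0.74 0 0 0 0;-0.59 -0.74 0.3 0 0 0;-0.59 -0.74 0.3 0 0 0;-0.59 -0.74 0.4 0 0 0;-0.59 -0.74 0.5 0 0 0;0 0 0 0 0 0;0 0 0 0 0 0'
```

```text
clock: 1.9
tcp_pos: [368.1, 516.5, 253.2]
tool_rot: [[-1.0, -0.002, -0.0], [-0.002, 1.0, -0.0], [0.0, -0.0, -1.0]]
contact_force: [0.6, 0.8, -0.1]
opening: 85.6
grasp_force: 0.0
clock: 2.7
tcp_pos: [509.6, 339.4, 192.9]
tool_rot: [[-1.0, 0.001, -0.001], [0.001, 1.0, -0.001], [0.001, -0.001, -1.0]]
contact_force: [-0.7, 1.0, 0.5]
opening: 85.5
grasp_force: 0.0
```

```bash
python3 -m creep '0 0 0.5 0 0 0;0 0 0.5 0 0 0;0 0 0.5 0 0 0;0 0 0.4 0 0 0;0 0 0.2 0 0 0;0 0 0.17 0 0 0;0 0 0 0 0 0' && python3 -m creep '0 0 0 0 0 0;0 0 0 0 0 0;0 0 0 0 0 0;0 0 0 0 0 0;0 0 0 0 0 0' 0 80 && python3 -m creep '0 0 -0.5 0 0 0;0 0 -0.5 0 0 0;0 0 -0.5 0 0 0;0 0 -0.5 0 0 0;0 0 -0.5 0 0 0;0 0 -0.5 0 0 0;0 0 0 0 0 0'
python3 - <<'E'
from h import *
for c in("top","scene"):
    im,D=robot.get_image(c); cv2.imwrite(f"pics/{c}1.png",im); np.save(f"{c}1.npy",D)
    P=cloud(c,D); h=cv2.cvtColor(im,cv2.COLOR_BGR2HSV); s=robot.state()["tcp_pos"]
    m=(cv2.inRange(h,(100,120,30),(125,255,255))>0)&(np.hypot(P[...,0]-s[0],P[...,1]-s[1])<45)&(P[...,2]>40)
    q=P[m]; print(c,len(q))
    for z in range(60,200,10):
        k=q[abs(q[:,2]-z)<5]
        if len(k)>5: print(z,len(k),np.percentile(k[:,:2],[3,97],axis=0).round(0).tolist())
    # pad now empty
    o=abs(P[...,2]-14)<8; dk=(h[...,2]<70)&o&(np.hypot(P[...,0]-508,P[...,1]-340)<75); q=P[dk]
    print("pad",len(q),cv2.minAreaRect(q[:,:2].astype(np.float32)) if len(q)>5 else 0, q.mean(0))
o=np.hstack([cv2.imread("pics/top1.png")[100:300,130:430],cv2.imread("pics/scene1.png")[150:350,200:500]]);cv2.imwrite("pics/c1.png",cv2.resize(o,(800,267)))
print(robot.state()["clock"],s)
E
```

```text
clock: 3.4
tcp_pos: [508.8, 340.7, 102.3]
tool_rot: [[-1.0, -0.002, -0.0], [-0.002, 1.0, -0.0], [0.0, -0.0, -1.0]]
contact_force: [-0.7, -0.6, 0.3]
opening: 85.6
grasp_force: 0.0
clock: 3.9
tcp_pos: [509.4, 340.3, 102.9]
tool_rot: [[-1.0, -0.001, 0.0], [-0.001, 1.0, 0.0], [-0.0, 0.0, -1.0]]
contact_force: [-0.5, -0.5, 2.7]
opening: 23.2
grasp_force: 77.8
clock: 4.6
tcp_pos: [510.1, 340.8, 225.0]
tool_rot: [[-1.0, -0.001, 0.003], [-0.001, 1.0, 0.002], [-0.003, 0.002, -1.0]]
contact_force: [0.3, 1.1, -2.3]
opening: 23.1
grasp_force: 78.5
top 7
pad 239 ((506.3822937011719, 322.1552734375), (70.0018081665039, 44.773868560791016), 1.4966963529586792) [507.94581493 319.50580366  13.67421293]
scene 817
160 6 [[483.0, 347.0], [523.0, 362.0]]
170 220 [[496.0, 324.0], [530.0, 362.0]]
180 76 [[501.0, 332.0], [526.0, 353.0]]
190 63 [[510.0, 332.0], [525.0, 353.0]]
pad 1203 ((508.8546142578125, 341.41961669921875), (80.97110748291016, 80.25773620605469), 2.1278066635131836) [508.15155787 347.01091922  11.89115483]
4.7 [509.0777338  340.10777851 222.16820145]
```

View pics/c1.png

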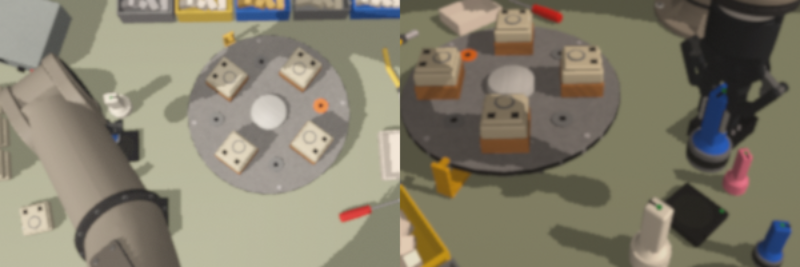

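The reader is held about 120 mm above its pad (TCP y 340.5 against 342.5 seen by the scene camera, so that camera agrees within 2 mm). The disc is unchanged, with the orange tag at -83°.

```bash
cat >> h.py <<'E'
from scipy.optimize import minimize, least_squares
def tops(c,D,ctr,zr=(112,134)):
    P=cloud(c,D).reshape(-1,3); P=P[D.ravel()>0]; P=P[(P[:,2]>zr[0])&(P[:,2]<zr[1])]; q=P[:,:2]-ctr
    r=np.hypot(*q.T); return q[(r>75)&(r<185)]
def local(q,th):
    a=np.arctan2(q[:,1],q[:,0])-th; k=np.round(a/(np.pi/2)); a=k*np.pi/2+th
    return (k%4).astype(int),-q[:,0]*np.sin(a)+q[:,1]*np.cos(a),q[:,0]*np.cos(a)+q[:,1]*np.sin(a)
def angle(c,D,ctr,prior=None):
    q=tops(c,D,ctr)
    cost=lambda th:np.mean(np.minimum(np.maximum(abs(local(q,th)[1])-28,0),20)**2)
    g=np.linspace(0,np.pi/2,91)[:-1] if prior is None else prior+np.linspace(-.25,.25,26)
    th=g[np.argmin([cost(x) for x in g])]
    for _ in range(3):
        k,t,r=local(q,th); e=[]
        for i in range(4):
            s=t[(k==i)&(abs(t)<48)&(abs(r-128)<48)]
            if len(s)>80:
                lo,hi=np.percentile(s,[2,98])
                if 58<hi-lo<84: e.append((lo+hi)/2)
        if e: th+=np.median(e)/128
    return th,len(e)
E
python3 - <<'E'
from h import *
for c,c0 in(("top",(573,-30)),("scene",(577,-26))):
  for i in(0,1):
    D=np.load(f"{c}{i}.npy"); ctr=np.array(c0,float)
    for _ in range(8):
        th,n=angle(c,D,ctr); q=tops(c,D,ctr); k,t,r=local(q,th); d=[];
        for j in range(4):
            m=(k==j)&(abs(t)<48)&(abs(r-128)<48); a=th+j*np.pi/2
            mt=np.percentile(t[m],[2,98]); mr=np.percentile(r[m],[2,98]); 
            d.append((mr.mean()*np.array([np.cos(a),np.sin(a)])+mt.mean()*np.array([-np.sin(a),np.cos(a)])))
        ctr=ctr+np.mean(d,0)
    print(c,i,ctr,np.degrees(th),n,[np.round(np.hypot(*x)) for x in d],np.round(np.ptp(mt)),np.round(np.ptp(mr)))
im=cv2.imread("pics/scene0.png"); h=cv2.cvtColor(im,cv2.COLOR_BGR2HSV); P=cloud("scene",np.load("scene0.npy"))
m=cv2.inRange(h,(10,130,80),(35,255,255))>0; m[:, :220]=0;m[:,250:]=0;m[:262]=0;m[300:]=0; p=P[m]; p=p[p[:,2]>15];print("ptr",np.median(p,0),p.min(0),p.max(0))
im=cv2.imread("pics/scene1.png"); h=cv2.cvtColor(im,cv2.COLOR_BGR2HSV)
E
```

```text
top 0 [575.77797417 -30.01675543] 51.537205325943525 4 [np.float64(127.0), np.float64(127.0), np.float64(127.0), np.float64(127.0)] 68.0 66.0
top 1 [575.7407846 -30.2240572] 51.65314978050674 4 [np.float64(127.0), np.float64(128.0), np.float64(127.0), np.float64(127.0)] 67.0 65.0
scene 0 [580.10449078 -25.01242739] 51.50814134543248 4 [np.float64(128.0), np.float64(127.0), np.float64(129.0), np.float64(127.0)] 64.0 63.0
scene 1 [580.08176476 -25.03785436] 51.47693247724115 4 [np.float64(128.0), np.float64(127.0), np.float64(129.0), np.float64(126.0)] 64.0 63.0
ptr [776.68319017  70.30390394  52.68820641] [742.3671695   39.839945    15.55803568] [940.76256364 554.68869958 639.87729437]
```

```bash
python3 -m creep '-0.14 -0.3 -0.13 0 0 0;-0.14 -0.6 -0.13 0 0 0;-0.14 -0.9 -0.12 0 0 0;-0.14 -0.955 0 0 0 0;-0.14 -0.955 0 0 0 0;-0.14 -0.955 0 0 0 0;-0.14 -0.955 0 0 0 0;-0.14 -0.955 0 0 0 0' && python3 -m creep '-0.14 -0.955 0 0 0 0;-0.14 -0.955 0 0 0 0;-0.14 -0.955 0 0 0 0;-0.14 -0.955 0 0 0 0;-0.14 -0.955 0 0 0 0;-0.14 -0.7 0 0 0 0;-0.12 -0.36 0 0 0 0;0 0 0 0 0 0'
python3 - <<'E'
from h import *
for c,ctr in(("scene",(580,-25)),("top",(575.8,-30))):
    im,D=robot.get_image(c); np.save(f"{c}2.npy",D); cv2.imwrite(f"pics/{c}2.png",im)
    P=cloud(c,D); h=cv2.cvtColor(im,cv2.COLOR_BGR2HSV); s=robot.state()["tcp_pos"]
    th,n=angle(c,D,np.array(ctr)); print(c,np.degrees(th),n)
    m=(cv2.inRange(h,(100,120,30),(125,255,255))>0)&(np.hypot(P[...,0]-s[0],P[...,1]-s[1])<45)&(P[...,2]>140)
    q=P[m]
    for z in range(150,260,10):
        k=q[abs(q[:,2]-z)<5]
        if len(k)>5: print(z,len(k),np.percentile(k[:,:2],[3,97],axis=0).round(0).tolist())
print(robot.state())
E
```

```text
clock: 5.5
tcp_pos: [554.0, 74.6, 237.0]
tool_rot: [[-1.0, -0.001, -0.001], [-0.001, 1.0, -0.001], [0.001, -0.001, -1.0]]
contact_force: [0.7, -0.1, -2.3]
opening: 23.1
grasp_force: 78.5
clock: 6.3
tcp_pos: [592.6, -158.9, 237.0]
tool_rot: [[-1.0, 0.002, -0.001], [0.002, 1.0, -0.001], [0.001, -0.001, -1.0]]
contact_force: [-0.5, -0.3, -2.9]
opening: 23.1
grasp_force: 78.4
scene 51.488383268831754 4
180 65 [[574.0, -165.0], [612.0, -137.0]]
190 65 [[578.0, -161.0], [608.0, -140.0]]
200 51 [[580.0, -161.0], [608.0, -145.0]]
210 30 [[579.0, -159.0], [608.0, -145.0]]
220 14 [[606.0, -161.0], [608.0, -148.0]]
230 16 [[606.0, -163.0], [608.0, -146.0]]
240 14 [[605.0, -160.0], [608.0, -148.0]]
250 14 [[604.0, -159.0], [608.0, -146.0]]
top 51.70605020591183 3
{'clock': 6.4, 'joint_positions': array([ -5.31445946,  20.03522043,  17.81110498, 102.02674373,
        -7.02337202,  59.08991839, 105.17255203]), 'qvel': array([-0.97594134, -0.67236116, -0.57153966,  0.28820454, -0.05192079,
        0.02214235, -0.12434876]), 'effort': array([ 2.53468886e+00, -8.15570426e+01,  8.76007229e+00, -4.53553069e+01,
        1.80003159e-01, -3.61541798e-02,  1.62609061e-01]), 'tcp_pos': array([ 592.66098599, -155.76695352,  237.05589088]), 'tool_rot': array([[-9.99998672e-01, -1.09098510e-03, -1.21062246e-03],
       [-1.09142575e-03,  9.99999338e-01,  3.63383363e-04],
       [ 1.21022521e-03,  3.64704184e-04, -9.99999201e-01]]), 'contact_force': array([ 0.55730217,  0.01356334, -2.1955753 ]), 'torque': array([ 0.09288697, -0.03824597, -0.01444034]), 'grasp_force': 78.35557579994202, 'opening': 22.674999001183927}
```

```bash
cat >> h.py <<'E'
C=np.array([579.,-26.])
def rows(cmd,phis,r=130):
    out=[];p=np.array(cmd,float)
    for a in phis:
        q=C+r*np.array([np.cos(a),np.sin(a)]); d=np.array([-(q-p)[0],(q-p)[1]])/40; d=d.round(3); out.append(f"{d[0]:.3f} {d[1]:.3f} 0 0 0 0"); p=p+np.array([-d[0],d[1]])*40
    for i in range(0,len(out),8): print("'"+";".join(out[i:i+8])+"'")
    print("end cmd",p.round(1))
E
python3 -m creep '0 0 0.25 0 0 0;0 0 0.5 0 0 0;0 0 0.5 0 0 0;0 0 0.4 0 0 0;0 0 0.175 0 0 0;0 0 0 0 0 0;0 0 0 0 0 0'
python3 - <<'E'
from h import *
inc=[.03,.05,.05,.05,.03,.03,.03,.04,.05,.06,.07,.08,.09,.10,.11,.12,.125,.125,.11,.09,.08]
p=robot.state()["tcp_pos"][:2]; print(p)
a0=np.radians(-83.5); rows(p,a0+np.cumsum(inc)); print(np.degrees(a0+np.sum(inc)))
E
```

```text
clock: 7.1
tcp_pos: [593.2, -155.8, 165.1]
tool_rot: [[-1.0, -0.002, 0.0], [-0.002, 1.0, -0.0], [-0.0, -0.0, -1.0]]
contact_force: [0.0, 0.1, -1.8]
opening: 23.4
grasp_force: 78.5
[ 593.24837013 -155.75829725]
'-0.108 0.027 0 0 0 0;-0.161 0.028 0 0 0 0;-0.158 0.035 0 0 0 0;-0.157 0.043 0 0 0 0;-0.093 0.029 0 0 0 0;-0.092 0.033 0 0 0 0;-0.091 0.035 0 0 0 0;-0.119 0.051 0 0 0 0'
'-0.147 0.070 0 0 0 0;-0.170 0.095 0 0 0 0;-0.192 0.122 0 0 0 0;-0.208 0.156 0 0 0 0;-0.218 0.195 0 0 0 0;-0.221 0.238 0 0 0 0;-0.214 0.286 0 0 0 0;-0.196 0.337 0 0 0 0'
'-0.160 0.373 0 0 0 0;-0.112 0.390 0 0 0 0;-0.058 0.353 0 0 0 0;-0.018 0.292 0 0 0 0;0.006 0.259 0 0 0 0'
end cmd [708.7 -17.9]
3.589584859885148
```

```bash
python3 -m creep '-0.108 0.027 0 0 0 0;-0.161 0.028 0 0 0 0;-0.158 0.035 0 0 0 0;-0.157 0.043 0 0 0 0;-0.093 0.029 0 0 0 0;-0.092 0.033 0 0 0 0;-0.091 0.035 0 0 0 0;-0.119 0.051 0 0 0 0' && python3 -m creep '-0.147 0.07 0 0 0 0;-0.17 0.095 0 0 0 0;-0.192 0.122 0 0 0 0;-0.208 0.156 0 0 0 0;-0.218 0.195 0 0 0 0;-0.221 0.238 0 0 0 0;-0.214 0.286 0 0 0 0;-0.196 0.337 0 0 0 0' && python3 -m creep '-0.16 0.373 0 0 0 0;-0.112 0.39 0 0 0 0;-0.058 0.353 0 0 0 0;-0.018 0.292 0 0 0 0;0.006 0.259 0 0 0 0'
cat >> h.py <<'E'
import json,os
L="log.json"
SC=np.array([580.,-25.])
def model(p,t,t0):
    d=t-t0; return p[0]+p[1]*d-p[2]*d*d/2
def measure(n=1):
    log=json.load(open(L)) if os.path.exists(L) else []
    for _ in range(n):
        t=robot.state()["clock"]; im,D=robot.get_image("scene"); th,k=angle("scene",D,SC)
        log.append([t,th,k]); np.save("last.npy",D); cv2.imwrite("pics/last.png",im)
    json.dump(log,open(L,"w")); return log
def fit(guess,w0=1.2):
    """tag angle model from log; guess=tag angle at first log entry"""
    log=json.load(open(L)); t0=log[0][0]; T=[];A=[]; p=[guess,w0,.09]
    for t,th,k in log:
        if k==0: continue
        a=th-3*np.pi/4; a+=np.round((model(p,t,t0)-a)/(np.pi/2))*np.pi/2; T.append(t);A.append(a)
        if len(T)>1:
            T_,A_=np.array(T),np.array(A)
            p=least_squares(lambda x:np.r_[(model(x,T_,t0)-A_)/.012,(x[1]-w0)/.15,(x[2]-.09)/.04],p).x
    print("fit",np.round(p,3),"res",np.round(model(p,T_,t0)-A_,3)); return p,t0
E
python3 - <<'E'
from h import *
log=measure(3); print(log); s=robot.state(); print(s["clock"],s["tcp_pos"],s["contact_force"])
a=np.arctan2(*(s["tcp_pos"][:2]-C)[::-1]); print("reader",a)
E
```

```text
clock: 7.9
tcp_pos: [632.2, -144.9, 164.6]
tool_rot: [[-1.0, -0.001, -0.0], [-0.001, 1.0, -0.0], [0.0, -0.0, -1.0]]
contact_force: [-1.1, -0.1, -2.5]
opening: 22.9
grasp_force: 78.6
clock: 8.7
tcp_pos: [695.5, -83.7, 164.6]
tool_rot: [[-1.0, -0.001, -0.0], [-0.001, 1.0, -0.0], [0.0, -0.0, -1.0]]
contact_force: [0.1, -0.8, -2.3]
opening: 23.0
grasp_force: 78.5
clock: 9.2
tcp_pos: [708.2, -16.9, 164.7]
tool_rot: [[-1.0, -0.002, -0.0], [-0.002, 1.0, 0.0], [0.0, 0.0, -1.0]]
contact_force: [-1.1, -0.5, -2.2]
opening: 23.0
grasp_force: 78.6
[[9.2, np.float64(0.7302389804354114), 4], [9.25, np.float64(0.7955525131277572), 4], [9.3, np.float64(0.8538821467583041), 3]]
9.35 [708.1463787  -17.4322935  164.75289622] [ 0.48811698 -1.63986195 -2.1209407 ]
reader 0.06624398195636427
```

```bash
cat >> h.py <<'E'
def track(cmd,guess,n,lead=0.03):
    p,t0=fit(guess); t=robot.state()["clock"]+.1*np.arange(1,n+1); a=model(p,t,t0); a[-1]+=lead
    s=robot.state(); b=np.arctan2(*(s["tcp_pos"][:2]-C)[::-1]); g=model(p,s["clock"],t0)
    print("now",s["clock"],"w",p[1]-p[2]*(s["clock"]-t0),"tag-reader mm",((g-b+np.pi)%(2*np.pi)-np.pi)*130,"r",np.hypot(*(s["tcp_pos"][:2]-C)),"z",s["tcp_pos"][2],"end tag deg",np.degrees(a[-1])); rows(cmd,a)
E
python3 - <<'E'
from h import *
track([708.7,-17.9],-.055,6)
E
```

```text
fit [-0.053  1.218  0.09 ] res [ 0.002 -0.002 -0.   ]
now 9.35 w 1.2044566509152967 tag-reader mm 8.131873972647238 r 129.4302620152409 z 164.75289621761397 end tag deg 49.576703357219785
'0.093 0.598 0 0 0 0;0.117 0.368 0 0 0 0;0.159 0.350 0 0 0 0;0.197 0.326 0 0 0 0;0.233 0.298 0 0 0 0;0.336 0.332 0 0 0 0'
end cmd [663.3  73. ]
```

```bash
python3 -m creep '0.093 0.598 0 0 0 0;0.117 0.368 0 0 0 0;0.159 0.35 0 0 0 0;0.197 0.326 0 0 0 0;0.233 0.298 0 0 0 0;0.336 0.332 0 0 0 0' | head -2
python3 - <<'E'
from h import *
print(measure(1)[-1]); track([663.3,73.],-.055,8)
E
```

```text
clock: 9.95
tcp_pos: [662.0, 73.2, 164.7]
[9.95, np.float64(0.08010211536471637), 3]
fit [-0.055  1.259  0.088] res [ 0.    -0.002  0.002 -0.001]
now 10.0 w 1.1886657695020053 tag-reader mm 2.950976120108484 r 130.3266694628625 z 164.54130687885763 end tag deg 107.5524854916233
'0.470 0.332 0 0 0 0;0.341 0.173 0 0 0 0;0.355 0.131 0 0 0 0;0.366 0.088 0 0 0 0;0.371 0.045 0 0 0 0;0.370 0.002 0 0 0 0;0.365 -0.040 0 0 0 0;0.450 -0.107 0 0 0 0'
end cmd [539.8  98. ]
```

```bash
python3 -m creep '0.47 0.332 0 0 0 0;0.341 0.173 0 0 0 0;0.355 0.131 0 0 0 0;0.366 0.088 0 0 0 0;0.371 0.045 0 0 0 0;0.37 0.002 0 0 0 0;0.365 -0.04 0 0 0 0;0.45 -0.107 0 0 0 0' | head -2
python3 - <<'E'
from h import *
print(measure(1)[-1]); track([539.8,98.],-.055,8)
E
```

```text
clock: 10.8
tcp_pos: [538.1, 98.0, 164.8]
[10.8, np.float64(1.065588119616911), 3]
fit [-0.055  1.259  0.085] res [ 0.    -0.002  0.002  0.    -0.   ]
now 10.85 w 1.1182933260755425 tag-reader mm -0.7566960183708371 r 130.3881114355906 z 164.5328680975117 end tag deg 160.65433632457678
'0.426 -0.170 0 0 0 0;0.314 -0.173 0 0 0 0;0.292 -0.205 0 0 0 0;0.265 -0.233 0 0 0 0;0.237 -0.259 0 0 0 0;0.206 -0.281 0 0 0 0;0.173 -0.298 0 0 0 0;0.173 -0.404 0 0 0 0'
end cmd [456.4  17.1]
```

```bash
python3 -m creep '0.426 -0.17 0 0 0 0;0.314 -0.173 0 0 0 0;0.292 -0.205 0 0 0 0;0.265 -0.233 0 0 0 0;0.237 -0.259 0 0 0 0;0.206 -0.281 0 0 0 0;0.173 -0.298 0 0 0 0;0.173 -0.404 0 0 0 0' | head -2
python3 - <<'E'
from h import *
print(measure(1)[-1]); track([456.4,17.1],-.055,16)
E
```

```text
clock: 11.65
tcp_pos: [455.5, 15.7, 164.8]
[11.65, np.float64(0.4222294774002561), 4]
fit [-0.055  1.258  0.083] res [ 0.    -0.002  0.002 -0.     0.    -0.   ]
now 11.7 w 1.0507931292746904 tag-reader mm -1.066037354960816 r 130.6456010210775 z 164.64908734282298 end tag deg 254.16820318442095
'0.116 -0.412 0 0 0 0;0.052 -0.333 0 0 0 0;0.017 -0.334 0 0 0 0;-0.017 -0.332 0 0 0 0;-0.050 -0.325 0 0 0 0;-0.083 -0.316 0 0 0 0;-0.112 -0.304 0 0 0 0;-0.141 -0.289 0 0 0 0'
'-0.167 -0.271 0 0 0 0;-0.191 -0.252 0 0 0 0;-0.213 -0.229 0 0 0 0;-0.232 -0.207 0 0 0 0;-0.248 -0.182 0 0 0 0;-0.262 -0.157 0 0 0 0;-0.273 -0.130 0 0 0 0;-0.374 -0.131 0 0 0 0'
end cmd [ 543.5 -151.1]
```

View pics/last.png

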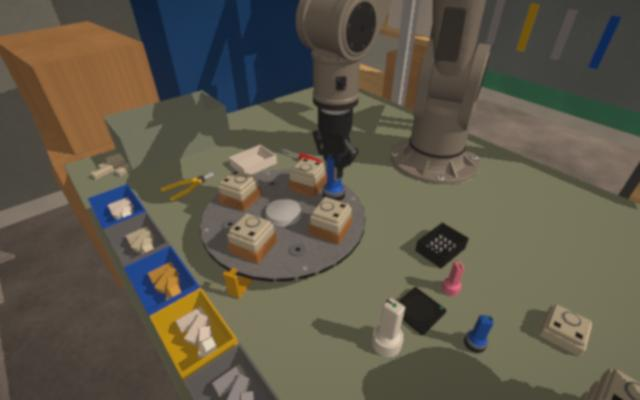

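The reader stands upright between two nests over the hidden orange tag, at (335,190). I'll continue tracking.

```bash
python3 -m creep '0.116 -0.412 0 0 0 0;0.052 -0.333 0 0 0 0;0.017 -0.334 0 0 0 0;-0.017 -0.332 0 0 0 0;-0.05 -0.325 0 0 0 0;-0.083 -0.316 0 0 0 0;-0.112 -0.304 0 0 0 0;-0.141 -0.289 0 0 0 0' | head -2 && python3 -m creep '-0.167 -0.271 0 0 0 0;-0.191 -0.252 0 0 0 0;-0.213 -0.229 0 0 0 0;-0.232 -0.207 0 0 0 0;-0.248 -0.182 0 0 0 0;-0.262 -0.157 0 0 0 0;-0.273 -0.13 0 0 0 0;-0.374 -0.131 0 0 0 0' | head -2
python3 - <<'E'
from h import *
print(measure(1)[-1]); track([543.5,-151.1],-.055,16)
E
```

```text
clock: 12.5
tcp_pos: [464.6, -90.5, 164.8]
clock: 13.3
tcp_pos: [544.0, -151.8, 164.6]
[13.3, np.float64(0.48756407397049617), 4]
fit [-0.055  1.256  0.081] res [ 0.001 -0.002  0.002 -0.001 -0.     0.001 -0.   ]
now 13.35 w 0.9203314542191449 tag-reader mm 0.0796645621806924 r 130.44708785666347 z 164.83743263889681 end tag deg 335.7258691723423
'-0.368 -0.081 0 0 0 0;-0.294 -0.034 0 0 0 0;-0.292 -0.007 0 0 0 0;-0.289 0.019 0 0 0 0;-0.284 0.044 0 0 0 0;-0.276 0.068 0 0 0 0;-0.267 0.091 0 0 0 0;-0.256 0.113 0 0 0 0'
'-0.242 0.133 0 0 0 0;-0.229 0.151 0 0 0 0;-0.213 0.169 0 0 0 0;-0.196 0.184 0 0 0 0;-0.178 0.197 0 0 0 0;-0.161 0.209 0 0 0 0;-0.141 0.220 0 0 0 0;-0.164 0.315 0 0 0 0'
end cmd [697.5 -79.5]
```

```bash
python3 -m creep '-0.368 -0.081 0 0 0 0;-0.294 -0.034 0 0 0 0;-0.292 -0.007 0 0 0 0;-0.289 0.019 0 0 0 0;-0.284 0.044 0 0 0 0;-0.276 0.068 0 0 0 0;-0.267 0.091 0 0 0 0;-0.256 0.113 0 0 0 0' | head -2 && python3 -m creep '-0.242 0.133 0 0 0 0;-0.229 0.151 0 0 0 0;-0.213 0.169 0 0 0 0;-0.196 0.184 0 0 0 0;-0.178 0.197 0 0 0 0;-0.161 0.209 0 0 0 0;-0.141 0.22 0 0 0 0;-0.164 0.315 0 0 0 0' | head -2
python3 - <<'E'
from h import *
print(measure(1)[-1]); p,t0=fit(-.055); t=robot.state()["clock"]
print(t,"w",p[1]-p[2]*(t-t0))
tg=np.degrees(model(p,t,t0)); print("tag deg",tg)
# brake: reader slower by ~.2 rad/s until contact (0.25 behind), then decelerate to rest at 57 deg
end=np.radians(57+360); a=np.arctan2(-79.5+26,697.5-579)+2*np.pi; w=.079; seq=[]; print("reader",np.degrees(a))
inc=[.077,.065,.06,.055]+[.055]*6
s=a+np.cumsum(inc); rem=end-s[-1]; print("gap",[(round(float(model(p,t+.1*(i+1),t0)-x),3)) for i,x in enumerate(s)],"rem",rem)
n=int(np.ceil(2*rem/.055))-1; dec=.055*(1-np.arange(1,n+1)/(n+1)); dec*=rem/dec.sum(); print(dec.round(4))
rows([697.5,-79.5],np.r_[s,s[-1]+np.cumsum(dec)])
E
```

```text
clock: 14.15
tcp_pos: [637.1, -142.5, 164.7]
clock: 14.95
tcp_pos: [697.4, -79.4, 164.7]
[14.95, np.float64(0.34761960836406), 4]
fit [-0.054  1.252  0.079] res [ 0.001 -0.001  0.003 -0.002 -0.002 -0.001  0.004 -0.002]
15.0 w 0.7950363399272056
tag deg 337.1084023286141
reader 335.7019284931666
gap [0.027, 0.04, 0.058, 0.079, 0.1, 0.12, 0.14, 0.158, 0.176, 0.193] rem 0.831919023316031
[0.0537 0.0519 0.0501 0.0483 0.0465 0.0447 0.0429 0.0411 0.0394 0.0376
 0.0358 0.034  0.0322 0.0304 0.0286 0.0268 0.025  0.0233 0.0215 0.0197
 0.0179 0.0161 0.0143 0.0125 0.0107 0.0089 0.0072 0.0054 0.0036 0.0018]
'-0.094 0.232 0 0 0 0;-0.065 0.201 0 0 0 0;-0.049 0.189 0 0 0 0;-0.034 0.175 0 0 0 0;-0.025 0.177 0 0 0 0;-0.015 0.178 0 0 0 0;-0.005 0.179 0 0 0 0;0.004 0.178 0 0 0 0'
'0.014 0.179 0 0 0 0;0.025 0.177 0 0 0 0;0.032 0.171 0 0 0 0;0.041 0.164 0 0 0 0;0.047 0.155 0 0 0 0;0.053 0.148 0 0 0 0;0.057 0.140 0 0 0 0;0.062 0.132 0 0 0 0'
'0.064 0.124 0 0 0 0;0.067 0.116 0 0 0 0;0.068 0.108 0 0 0 0;0.069 0.101 0 0 0 0;0.069 0.093 0 0 0 0;0.069 0.087 0 0 0 0;0.068 0.079 0 0 0 0;0.066 0.073 0 0 0 0'
'0.064 0.068 0 0 0 0;0.063 0.061 0 0 0 0;0.059 0.055 0 0 0 0;0.057 0.050 0 0 0 0;0.053 0.046 0 0 0 0;0.049 0.040 0 0 0 0;0.046 0.036 0 0 0 0;0.042 0.032 0 0 0 0'
'0.037 0.027 0 0 0 0;0.033 0.024 0 0 0 0;0.029 0.020 0 0 0 0;0.024 0.016 0 0 0 0;0.019 0.013 0 0 0 0;0.015 0.010 0 0 0 0;0.010 0.006 0 0 0 0;0.004 0.003 0 0 0 0'
end cmd [649.8  83. ]
```

```bash
python3 -m creep '-0.094 0.232 0 0 0 0;-0.065 0.201 0 0 0 0;-0.049 0.189 0 0 0 0;-0.034 0.175 0 0 0 0;-0.025 0.177 0 0 0 0;-0.015 0.178 0 0 0 0;-0.005 0.179 0 0 0 0;0.004 0.178 0 0 0 0' | head -2 && python3 -m creep '0.014 0.179 0 0 0 0;0.025 0.177 0 0 0 0;0.032 0.171 0 0 0 0;0.041 0.164 0 0 0 0;0.047 0.155 0 0 0 0;0.053 0.148 0 0 0 0;0.057 0.14 0 0 0 0;0.062 0.132 0 0 0 0' | head -2 && python3 -m creep '0.064 0.124 0 0 0 0;0.067 0.116 0 0 0 0;0.068 0.108 0 0 0 0;0.069 0.101 0 0 0 0;0.069 0.093 0 0 0 0;0.069 0.087 0 0 0 0;0.068 0.079 0 0 0 0;0.066 0.073 0 0 0 0' | head -2 && python3 -m creep '0.064 0.068 0 0 0 0;0.063 0.061 0 0 0 0;0.059 0.055 0 0 0 0;0.057 0.05 0 0 0 0;0.053 0.046 0 0 0 0;0.049 0.04 0 0 0 0;0.046 0.036 0 0 0 0;0.042 0.032 0 0 0 0' | head -2 && python3 -m creep '0.037 0.027 0 0 0 0;0.033 0.024 0 0 0 0;0.029 0.02 0 0 0 0;0.024 0.016 0 0 0 0;0.019 0.013 0 0 0 0;0.015 0.01 0 0 0 0;0.01 0.006 0 0 0 0;0.004 0.003 0 0 0 0'
python3 - <<'E'
from h import *
print([(x[0],np.degrees(x[1]),x[2]) for x in measure(2)[-2:]])
E
```

```text
clock: 15.8
tcp_pos: [708.4, -18.8, 164.7]
clock: 16.6
tcp_pos: [694.8, 31.6, 164.7]
clock: 17.4
tcp_pos: [673.2, 62.7, 164.7]
clock: 18.2
tcp_pos: [656.0, 78.1, 164.7]
clock: 19.0
tcp_pos: [649.2, 82.8, 164.7]
tool_rot: [[-1.0, -0.001, -0.0], [-0.001, 1.0, -0.0], [0.0, -0.0, -1.0]]
contact_force: [0.6, -0.3, -2.4]
opening: 23.2
grasp_force: 78.6
[(19.0, np.float64(27.380426078559307), 3), (19.05, np.float64(27.35898413103024), 3)]
```

View pics/last.png

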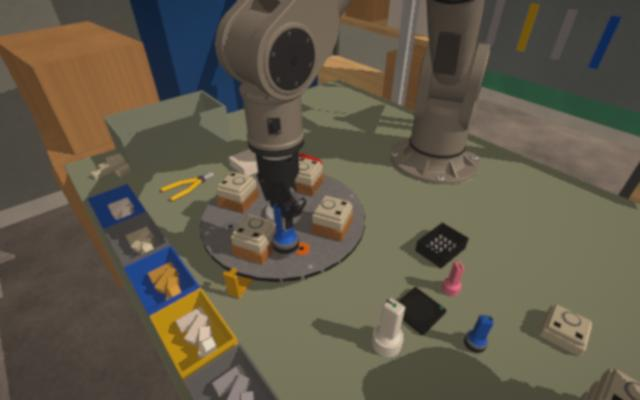

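Nest at 27.4°, against about 26.3° for the pointer, with the table at rest. The nest at (253,240) faces the pointer at (235,283), and the orange tag is just ahead of the reader at (302,248). I'll back off towards the tag and lift.

```bash
python3 -m creep '0.1 0.05 0 0 0 0;0.15 0.075 0 0 0 0;0.15 0.075 0 0 0 0;0.1 0.05 0 0 0 0;0 0 -0.3 0 0 0;0 0 -0.5 0 0 0;0 0 -0.6 0 0 0;0 0 -0.5 0 0 0' && python3 -m creep '0 0 -0.1 0 0 0;0 0 0 0 0 0;0 0 0 0 0 0' | head -2
python3 - <<'E'
from h import *
a=measure(1)[-1]; im,D=robot.get_image("top"); b=angle("top",D,np.array([575.8,-30]));print(a,b,np.degrees([a[1],b[0]]))
h=cv2.cvtColor(im,cv2.COLOR_BGR2HSV); P=cloud("top",D); m=cv2.inRange(h,(15,130,80),(35,255,255))>0
m&=(np.hypot(P[...,0]-765,P[...,1]-65)<45); q=P[m]; print("ptr top",len(q),np.median(q,0),np.degrees(np.arctan2(np.median(q[:,1])+30,np.median(q[:,0])-575.8)))
im=cv2.imread("pics/last.png"); D=np.load("last.npy"); h=cv2.cvtColor(im,cv2.COLOR_BGR2HSV); P=cloud("scene",D); m=cv2.inRange(h,(15,130,80),(35,255,255))>0
m&=(np.hypot(P[...,0]-770,P[...,1]-70)<50); q=P[m]; print("ptr scene",len(q),np.median(q,0),np.degrees(np.arctan2(np.median(q[:,1])+25,np.median(q[:,0])-580)))
print(robot.state()["clock"],robot.state()["tcp_pos"])
E
```

```text
clock: 19.9
tcp_pos: [629.6, 92.5, 242.9]
tool_rot: [[-1.0, -0.001, 0.001], [-0.001, 1.0, 0.0], [-0.001, 0.0, -1.0]]
contact_force: [-0.1, 0.4, -1.7]
opening: 22.9
grasp_force: 78.5
clock: 20.2
tcp_pos: [628.9, 92.7, 244.0]
[20.2, np.float64(0.4748813594766746), 3] (np.float64(0.47921239072927935), 2) [27.20869767 27.45684748]
ptr top 0 [nan nan nan] nan
ptr scene 519 [772.26926459  68.16276693  28.8646465 ] 25.852193338628304
20.3 [628.78597639  92.68240948 243.66387983]
  return _methods._mean(a, axis=axis, dtype=dtype,
  ret = um.true_divide(
  ret = ret.dtype.type(ret / rcount)
```

```bash
python3 -m creep '0.19 0.4 0 0 0 0;0.39 0.8 0 0 0 0;0.39 0.8 0 0 0 0;0.39 0.8 0 0 0 0;0.39 0.8 0 0 0 0;0.39 0.8 0 0 0 0;0.39 0.8 0 0 0 0;0.28 0.6 0 0 0 0' | head -2; python3 -m creep '0.19 0.39 0 0 0 0;0 0 0 0 0 0;0 0 0 0 0 0' | head -2; python3 -m creep '0 0 0.5 0 0 0;0 0 0.7 0 0 0;0 0 0.7 0 0 0;0 0 0.6 0 0 0;0 0 0.4 0 0 0;0 0 0.3 0 0 0;0 0 0.2 0 0 0;0 0 0 0 0 0'
```

```text
clock: 21.1
tcp_pos: [515.0, 326.7, 243.9]
clock: 21.4
tcp_pos: [509.2, 339.5, 244.2]
clock: 22.2
tcp_pos: [509.1, 339.4, 108.0]
tool_rot: [[-1.0, -0.0, -0.001], [-0.0, 1.0, -0.001], [0.001, -0.001, -1.0]]
contact_force: [-0.3, -0.6, -2.6]
opening: 22.6
grasp_force: 78.7
```

```bash
python3 -m creep '0 0 0.06 0 0 0;0 0 0.04 0 0 0;0 0 0.03 0 0 0;0 0 0 0 0 0;0 0 0 0 0 0'
```

```text
clock: 22.7
tcp_pos: [509.0, 340.3, 103.7]
tool_rot: [[-1.0, -0.001, 0.0], [-0.001, 1.0, 0.0], [-0.0, 0.0, -1.0]]
contact_force: [0.1, -0.4, -2.5]
opening: 22.9
grasp_force: 78.7
```

```bash
python3 -m creep '0 0 0.02 0 0 0;0 0 0.01 0 0 0;0 0 0 0 0 0' | grep -E 'tcp|force'; python3 -m creep '0 0 0 0 0 0;0 0 0 0 0 0;0 0 0 0 0 0;0 0 0 0 0 0;0 0 0 0 0 0' 0.6 | grep -E 'open|force'; python3 -m creep '0 0 -0.2 0 0 0;0 0 -0.5 0 0 0;0 0 -0.8 0 0 0;0 0 -0.8 0 0 0;0 0 -0.8 0 0 0;0 0 0 0 0 0;0 0 0 0 0 0'
python3 - <<'E'
from h import *
a=measure(2)[-2:]; print([(x[0],np.degrees(x[1]),x[2]) for x in a])
im=cv2.imread("pics/last.png"); P=cloud("scene",np.load("last.npy")); h=cv2.cvtColor(im,cv2.COLOR_BGR2HSV)
m=(cv2.inRange(h,(100,120,30),(125,255,255))>0)&(np.hypot(P[...,0]-509,P[...,1]-340)<45); q=P[m]
for z in(70,90,110,125):
    k=q[abs(q[:,2]-z)<8]; print(z,len(k),np.percentile(k[:,:2],[3,97],axis=0).round(0).tolist() if len(k) else 0)
print("max z",np.percentile(q[:,2],99)); cv2.imwrite("pics/fin.png",im)
E
```

```text
tcp_pos: [509.2, 340.2, 102.8]
contact_force: [-1.6, -2.2, 6.6]
grasp_force: 80.0
contact_force: [-0.3, 0.5, -0.4]
opening: 51.4
grasp_force: 0.0
clock: 24.2
tcp_pos: [509.2, 340.4, 227.4]
tool_rot: [[-1.0, -0.001, 0.001], [-0.001, 1.0, 0.001], [-0.001, 0.001, -1.0]]
contact_force: [-0.4, 0.0, -0.6]
opening: 51.0
grasp_force: 0.0
[(24.2, np.float64(27.336818906870615), 4), (24.25, np.float64(27.365418931290982), 4)]
70 92 [[498.0, 331.0], [525.0, 352.0]]
90 89 [[499.0, 334.0], [525.0, 353.0]]
110 98 [[501.0, 334.0], [525.0, 353.0]]
125 195 [[495.0, 332.0], [525.0, 352.0]]
max z 133.73269837230353
```

View pics/fin.png

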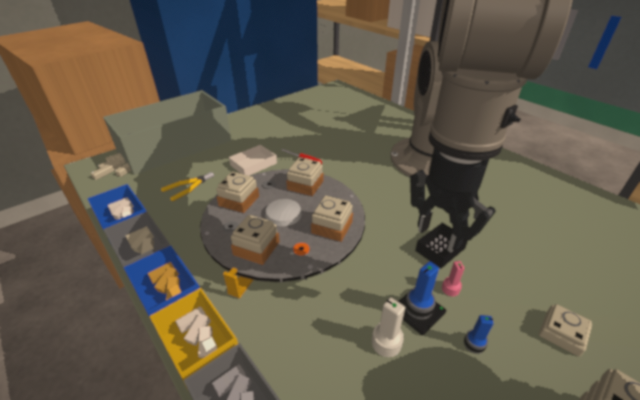

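The reader stands upright on its pad at (422,295) with the gripper clear above it. A nest at (254,240) faces the pointer at (235,283), and the bystanders are where they were.

```bash
python3 -c "from station import robot; print(robot.job_done())"
```

```text
the job is handed in; nothing more can be done
None
```

The job is handed in (no verdict came back): I pushed the table to about 1.25 rad/s, tracked the orange tag for over 5 s, parked a nest about 3 mm from the pointer line, and stood the reader back on its pad, released.

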